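Ratchet the shelf's levelling foot down

ROBOT

A 6-joint arm with a two-finger parallel gripper is mounted at the origin on the work surface. World frame = base frame: x ahead of the robot, y to its left, z up, the work surface at z = 0. Lengths are in m, angles in rad, forces in N, time in s.
With the tool pointing down it reaches from about 0.4 to 0.825 m from the base axis. Payload 7 kg.
Tool frame: the origin (TCP) lies at the very end of the fingers, on their centre line; the grasp point (between the pads) lies 19 mm behind it (ctrl.pinch_z is the distance from the TCP to the grasp point, in m); z points along the fingers, x is the direction in which the jaws open and shut, and the axes are right-handed (so a half turn about z gives the same grasp; the last joint's range is limited). The gripper opens to 85 mm and grips with 20 to 120 N. Pads are 22 mm wide; open, the fingers measure 114 mm over their backs; the gripper's body (76 mm by 85 mm) begins 54 mm behind the grasp point. The pads swing forward as they close: fully open they stand 13 mm farther back than shut.
Start: joints at [1.508, 0.359, 0.012, 0, -1.224, -0.288], TCP at [0.232, 0.634, 0.231] pointing down, gripper open.
Joint ranges: [-3.07, 3.07], [-1.43, 2.12], [-1.02, 1.25], [-3.03, 1.67], [-3.05, -0], [-3.03, 3.03]. Speed limits (rad/s): [2.39, 2.39, 3.01, 3.14, 3.14, 3.14].

INTERFACE

Orientations are given as a unit quaternion [x, y, z, w].
In Python, from bench import ctrl, get_image, job gives the robot as it stands.
- The arm moves only by the tool play_rows, never from a script. Its argument "commands" is a list of rows, each an object of numbers: "x", "y", "z": the shift along the tool's x, y, z in cm; "yaw": the turn about the tool's z in rad; "jaw": the gripper's target within -1 to 1 (shut at 1, half-way at 0, fully open at -1). In form: [{"x": .., "y": .., "z": .., "yaw": .., "jaw": ..}, ...]. A call has 1 to 10 rows; each row is the pose to reach, as a shift and turn from the pose commanded when the call began, along the tool's axes at that moment; what a row does not reach only later rows make up. A row lasts 1/12 s, in which the tool goes at most 41.7 mm and 7.16 degrees, less where a joint would pass 70% of its speed; a pose out of reach is approached as far as the arm can. A call with a gripper value outside its range is refused whole. The fingers move at their own pace and stop on an object; the grip force is fixed at half the most. Time passes only in rows, so rows that repeat a pose let the fingers close. It gives the time, the measured TCP pose, the force and the opening at its end, in the units of the state.
- ctrl.read_state(): the state, without advancing time (a new reading comes with each control period).
- get_image(name): name is "side" or "top" or "wrist"; returns a dict with "image" (400x640x3 uint8, red, green, blue), "range_z" (400x640 float32, m along the optical axis (not along the pixel's ray), 0 where there is no reading), "camera_matrix" (3x3 intrinsics, pixels), "world_to_cam" (4x4, takes a point from world to camera coordinates); the wrist camera has in their place "hand_eye" (4x4, takes a point from camera to tool coordinates, whose origin is the TCP and whose axes are the tool frame's). Camera axes: x right, y down, z forward; pixel columns grow to the right and rows downward; lengths in m; the calibration is good to about 2 mm. A picture is of the moment at which its call begins: read the wrist's pose just before it.
- job.hand_in(): hands the job in, once; it reports no verdict.
The state is a dict: "time": time; "joint_pos": joint angles; "dq": joint speeds; "effort": joint torques, N m; "tcp_pos": TCP position; "orientation": TCP orientation; "contact_force": force on the tool from outside, world axes, zero at the start; "wrist_torque": the same for the moment, N m; "finger_gap": opening from 0.0 (shut) to 1.0 (fully open).
Only numpy, scipy, OpenCV 4.12 (cv2) and the standard library are available. Lean on these libraries where they do the work, as an engineer would, in place of code of your own. Each camera call takes 0.05 s, during which the arm holds its last target. There are 200 camera calls.

TASK

The free end of the maple shelf hangs unsupported because its levelling foot is wound up off the dryer top. Press the aluminium latch's paddle down to lift its fork off the ratchet wrench and leave the fork raised, then swing the wrench handle back and forth (clockwise from above drives the foot down, the return swing slips) until the foot's rubber sole just touches the dryer top, felt as the handle beginning to stiffen, without forcing it hard down. Finish with the handle swung back along the shelf under the raised fork, and do not disturb the jar, dish, brush or clothespins.

Things in the scene. Friction and masses are not known exactly. Their poses are not given: they have to be found in the camera images.
- shelf: Narrow maple shelf, fixed: board 120 mm wide (its x), 500 mm long (its y), 18 mm thick, top 95 mm above the origin, which lies on the nut's axis near the shelf's free end. The board runs from 45 mm beyond the nut (+y) along the shelf's -y to an upright end panel 465 mm from the nut. The whole shelf sits 0 to 7 mm higher from start to start, so the foot's gap differs.
- nut_axis (a point): Point on the vertical axis of the toothed brass nut, at the board's top. Wrench head: 66 mm across, top 37 mm above the board; the nut below it is 76 mm across.
- wrench_grip (a point): Centre of the red wrench grip (level round bar, 20 mm thick), 120 mm from the nut's axis and 29 mm above the board's top; the red part spans 90 to 185 mm from the axis. Nothing else is within 19 mm below the bar. It swings level about the nut's axis.
- wrench (a joint): Wrench handle angle, rad: 0 = parked along the shelf's -y under the latch fork, growing clockwise seen from above (towards the shelf's -x, the robot's side); stops at 1.40. Growing, its pawl catches within one tooth (18 degrees) and turns the nut with it, which takes about 2.5 N at the grip, a little more when fast (1.7 N more at 1 rad/s); shrinking, it slips freely (about 0.5 N, clicks) and the nut stays. The handle stays where it is left.
- latch_paddle (a point): Centre of the top of the latch's flat aluminium paddle (34 mm across the shelf, 32 mm along it), 263 mm from the nut's axis along the shelf's -y, about 60 mm above the board at the start. Latch pivot: level, along the shelf's x, 48 mm nearer the nut than the paddle and 26 mm above the board. Press the paddle down about 35 mm (takes 3 to 4 N) and the fork rises.
- latch (a joint): Latch angle, rad: 0 = fork straddles the handle and blocks its swing; grows as the paddle goes down and the fork rises; stops at 0.75, stays where it is left. Above 0.5 the fork is clear of the handle. The fork lies 165 to 177 mm from the nut's axis, is 42 mm wide, and when fully raised stands 80 mm above the board.
- jar: Clear glass jar with steel twist cap, 72 mm across, 105 mm tall, origin at the underside; stands on the shelf near its end panel, about 405 mm from the nut. Leave alone.
- dish: White ceramic dish, 120 mm across, 30 mm high, origin at the underside; on the dryer top. Leave alone.
- brush: Orange plastic stain brush, 175 mm long (its x), 32 mm wide, 29 mm high, origin at the underside; on the dryer top. Leave alone.
- clothespin1: Wooden spring clothespin lying flat, 72 x 10 x 17 mm, origin at the underside; on the dryer top beyond the shelf. Leave alone.
- clothespin2: Another such clothespin. Leave alone.
- foot: Levelling foot below the nut, under the shelf's free end: steel disc 52 mm across, 10 mm thick, on a 16 mm threaded spindle, with a 6 mm black rubber sole; origin at the centre of the sole's underside. Starts 9 to 16 mm above the dryer top and goes straight down 30 mm per turn of the nut (4.8 mm per rad).
- foot_sole (a point): Centre of the sole's underside; at z = 0 it touches the dryer top. From then on turning only winds up the spindle's give: the handle stiffens by about 13 N at the grip per rad and the foot presses ever harder; more than about 0.6 rad past the touch is forcing it. Let go, the handle springs back a little and the foot stays down, bearing with at most about 65 N.

How it is judged:
By the outcome, as a careful person would: the job done as asked, in the order asked, and still so for the second after the job is handed in, with the robot touching nothing.
It also fails if it takes over 72 s, if anything falls off the work surface, if the arm or the gripper's body presses on something with over 40 N, if the wrist force passes 120 N, or if a joint passes its speed limit or range.

## Working session

There is one attempt and no reset: what is moved stays moved. The work goes in short steps, Python scripts to look and compute and a tool call to move; the robot and the scene stay as the last step left them, time stands still between calls to the robot, and variables do not carry over. Pictures are saved under pics/ and viewed, about 8 in all and at most 12, crops included, and the job is handed in when it is done.

Besides the shell and the picture viewer there is one more tool, called as a command line: name --argument value ..., lists and objects as JSON in quotes. play_rows: Moves the arm, as the interface text tells. Its arguments: {"type":"object","properties":{"commands":{"type":"array","items":{"type":"object","properties":{"x":{"type":"number"},"y":{"type":"number"},"z":{"type":"number"},"yaw":{"type":"number"},"jaw":{"type":"number"}}}}},"required":["commands"]}

```bash
mkdir -p pics; python3 - <<'E'
from bench import ctrl,get_image
import cv2,numpy as np
print(ctrl.read_state())
for n in("top","side"):
    d=get_image(n); cv2.imwrite(f"pics/{n}0.png",d["image"][:,:,::-1]); np.savez(f"{n}0.npz",**d)
    print(n,d["camera_matrix"].round(1).tolist(),d["world_to_cam"].round(3).tolist())
E
```

```text
{'time': 0.0, 'joint_pos': array([ 1.50809188e+00,  3.59392520e-01,  1.10573005e-02, -3.61521701e-04,
       -1.22406355e+00, -2.88077887e-01]), 'dq': array([-0.00074861, -0.00036495, -0.00134729, -0.00061129, -0.00181549,
       -0.0005275 ]), 'effort': array([-1.60435056e-04, -5.83321381e+01,  2.93424797e+01,  6.93647325e+00,
       -5.81171829e-03, -2.74792392e-06]), 'tcp_pos': array([0.23182212, 0.63343962, 0.23035729]), 'orientation': array([-5.72822541e-01,  8.19679002e-01, -5.20765202e-04, -6.32176810e-04]), 'contact_force': array([ 0.06553862,  0.91233058, -0.16463645]), 'wrist_torque': array([ 0.00807294, -0.00885758,  0.02678309]), 'finger_gap': 1.0032654044292646}
top [[442.3, 0.0, 324.1], [0.0, 442.3, 196.0], [0.0, 0.0, 1.0]] [[0.01, -1.0, -0.008, -0.057], [-0.998, -0.01, -0.055, 0.564], [0.055, 0.009, -0.998, 1.147], [0.0, 0.0, 0.0, 1.0]]
side [[462.1, 0.0, 324.4], [0.0, 462.1, 197.6], [0.0, 0.0, 1.0]] [[-0.93, -0.368, 0.02, 0.515], [-0.279, 0.668, -0.689, 0.286], [0.24, -0.647, -0.724, 0.962], [0.0, 0.0, 0.0, 1.0]]
```

View pics/top0.png

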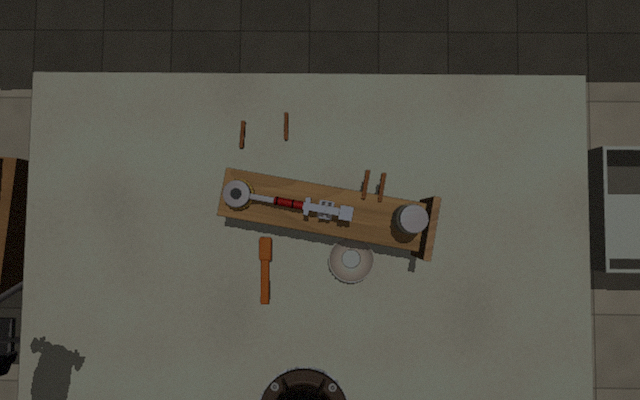

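View pics/side0.png

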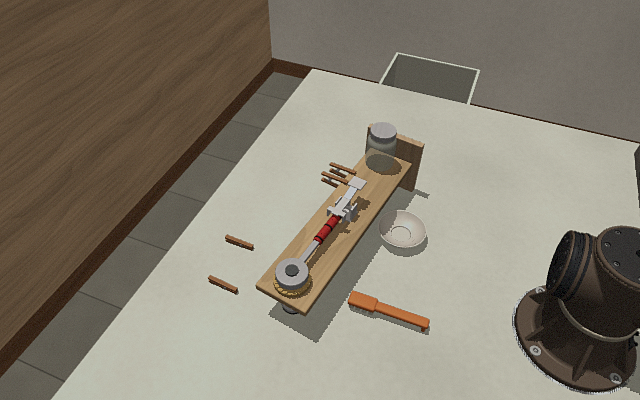

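The top view shows the nut head at about (236,194), the red grip at (289,203), the paddle at (346,213) and the jar at (412,219). The side view agrees. Next I turn these pixels into world points.

```bash
cat > h.py <<'E'
import numpy as np,cv2
def pts(d):
    K,T,z=d["camera_matrix"],d["world_to_cam"],d["range_z"]
    v,u=np.mgrid[:400,:640]; c=np.stack([(u-K[0,2])/K[0,0]*z,(v-K[1,2])/K[1,1]*z,z],-1)
    return (c-T[:3,3])@T[:3,:3]   # R^T(c-t)
def red(d):
    h=cv2.cvtColor(d["image"],cv2.COLOR_RGB2HSV); 
    return ((h[...,0]<5)|(h[...,0]>172))&(h[...,1]>150)&(h[...,2]>50)
E
python3 - <<'E'
from h import *
for n in("top","side"):
    d=dict(np.load(f"{n}0.npz")); P=pts(d); ok=d["range_z"]>0
    m=red(d)&ok; m&=(P[...,2]>.08)&(P[...,2]<.2)&(P[...,0]>.3); r=P[m]; print(n,"red",len(r),r.mean(0),r.min(0),r.max(0))
    h=cv2.cvtColor(d["image"],cv2.COLOR_RGB2HSV)
    reg=(P[...,0]>.35)&(P[...,0]<.7)&(abs(P[...,1])<.5)&ok
    wood=reg&(h[...,1]>80)&(h[...,0]>8)&(h[...,0]<25)&(P[...,2]>.085)&(P[...,2]<.112)
    w=P[wood]; bz=np.median(w[:,2]); print("board",len(w),bz,cv2.minAreaRect((w[:,:2]*1000).astype(np.float32)))
    for lo,hi in((.030,.045),):
        m=reg&(P[...,2]>bz+lo)&(P[...,2]<bz+hi)&(h[...,1]<70)&(P[...,1]>.05)
        k,l,s,c=cv2.connectedComponentsWithStats(m.astype(np.uint8)); 
        for i in range(1,k):
            if s[i,4]>30:
                q=P[l==i]; print("head",s[i],np.median(q,0),q.min(0),q.max(0),cv2.minEnclosingCircle((q[:,:2]*1000).astype(np.float32)))
    m=reg&(P[...,2]>bz+.045)&(P[...,2]<bz+.075)&(P[...,1]>-.12)
    k,l,s,c=cv2.connectedComponentsWithStats(m.astype(np.uint8))
    for i in range(1,k):
        if s[i,4]>15: q=P[l==i]; print("latch",s[i],q.mean(0),q.min(0),q.max(0))
E
```

```text
top red 174 [0.5411382  0.03078691 0.13489413] [ 0.52869205 -0.00130289  0.12814051] [0.5541284  0.06504137 0.14097664]
board 7371 0.09758016649147086 ((553.3455200195312, -52.51263427734375), (503.3887023925781, 182.57882690429688), 78.77510833740234)
head [223 180  51  27 717] [0.55811221 0.14908369 0.13402763] [0.53184295 0.06764763 0.12773925] [0.59344654 0.18686858 0.1424565 ] ((558.8289184570312, 126.79584503173828), 60.7364616394043)
latch [303 197  51  24 538] [ 0.52586967 -0.0646273   0.15228328] [ 0.5014879  -0.11993873  0.14263969] [ 0.55400002 -0.00421613  0.16272313]
side red 250 [0.53841183 0.03206088 0.1345383 ] [ 0.52553907 -0.00818152  0.12473903] [0.55519572 0.06999684 0.14002185]
board 7021 0.09823459640447915 ((551.8694458007812, -53.3951416015625), (514.152587890625, 185.86671447753906), 78.5364990234375)
head [275 240  44  48 953] [0.5569731  0.15708469 0.13470852] [0.52979471 0.06934475 0.12827914] [0.5939698  0.19211532 0.14297248] ((556.2195434570312, 130.67784118652344), 62.06187438964844)
latch [327 176  40  42 496] [ 0.52488833 -0.05722091  0.15238235] [ 0.50022088 -0.11876541  0.14339516] [0.55467984 0.00193548 0.16209454]
```

```bash
python3 - <<'E'
from h import *
for n in("top","side"):
    d=dict(np.load(f"{n}0.npz")); P=pts(d); ok=d["range_z"]>0
    h=cv2.cvtColor(d["image"],cv2.COLOR_RGB2HSV); bz=.098
    reg=(P[...,0]>.35)&(P[...,0]<.7)&(abs(P[...,1])<.5)&ok
    b=P[reg&(abs(P[...,2]-bz)<.008)]
    ys=np.arange(-.22,.16,.02)
    e=[[y,np.percentile(b[abs(b[:,1]-y)<.006][:,0],1)] for y in ys]; e=np.array(e); print(n,"near edge x=a*y+b",np.polyfit(e[:,0],e[:,1],1), (e[:,1]-np.polyval(np.polyfit(e[:,0],e[:,1],1),e[:,0])).std())
    q=P[reg&(abs(P[...,2]-bz-.037)<.006)&(P[...,1]>.115)]
    c,r=cv2.minEnclosingCircle((q[:,:2]*1000).astype(np.float32)); print("head",c,r)
    q=P[reg&(P[...,2]>bz+.045)&(P[...,2]<bz+.075)&(P[...,1]<-.085)&(P[...,1]>-.14)]
    print("paddle",np.median(q,0),q.min(0),q.max(0))
    m=reg&(P[...,2]>bz+.08)&(P[...,2]<bz+.13); q=P[m]; print("tall",q.min(0),q.max(0))
    r=P[red(d)&ok&(P[...,2]>.1)&(P[...,0]>.4)]; t=np.polyfit(r[:,1],r[:,0],1); print("red line",t)
E
```

```text
top near edge x=a*y+b [0.16827447 0.47730538] 0.000641392528496749
head (562.2947387695312, 151.10618591308594) 36.34553909301758
paddle [ 0.51980369 -0.10366617  0.15740285] [ 0.5014879  -0.11993873  0.1519774 ] [ 0.53830564 -0.0854042   0.16272313]
tall [ 0.47601261 -0.28251441  0.17801143] [ 0.53885139 -0.21989015  0.20744962]
red line [0.16360083 0.53610144]
side near edge x=a*y+b [0.17111731 0.47479063] 0.00022683332209368957
head (559.9588623046875, 153.73199462890625) 38.773746490478516
paddle [ 0.51854684 -0.09900554  0.15816104] [ 0.50022088 -0.11876541  0.15183994] [ 0.53625335 -0.08545079  0.16209454]
tall [ 0.47293536 -0.28204484  0.17823421] [ 0.5377153  -0.21471533  0.20807941]
red line [0.17266738 0.53287596]
```

Both views agree: board top at about 0.098, nut axis at about (0.562, 0.155), shelf direction 9.6° off −y, and paddle at (0.518, −0.104, 0.158), which matches 263 mm from the nut. I'll move above the paddle now, with jaws shut and turned across the shelf.

play_rows --commands '[{"x":59.5,"y":-52.2,"z":0,"yaw":1.39,"jaw":1},{"x":59.5,"y":-52.2,"z":0,"yaw":1.39,"jaw":1},{"x":59.5,"y":-52.2,"z":0,"yaw":1.39,"jaw":1},{"x":59.5,"y":-52.2,"z":0,"yaw":1.39,"jaw":1},{"x":59.5,"y":-52.2,"z":0,"yaw":1.39,"jaw":1},{"x":59.5,"y":-52.2,"z":0,"yaw":1.39,"jaw":1},{"x":59.5,"y":-52.2,"z":0,"yaw":1.39,"jaw":1},{"x":59.5,"y":-52.2,"z":0,"yaw":1.39,"jaw":1},{"x":59.5,"y":-52.2,"z":0,"yaw":1.39,"jaw":1},{"x":59.5,"y":-52.2,"z":0,"yaw":1.39,"jaw":1}]'

```text
time: 0.93
tcp_pos: [0.3824, 0.2432, 0.2313]
orientation: [0.018, 1.0, 0.0, 0.0]
contact_force: [2.0, 0.9, -0.0]
finger_gap: 0.002
```

```bash
cat >> h.py <<'E'
from scipy.spatial.transform import Rotation as Ro
NUT=np.array([.562,.155]); UH=np.deg2rad(-99.63)
def frame(s):
    R=Ro.from_quat(s["orientation"]).as_matrix(); return R,np.arctan2(R[1,0],R[0,0])
def go(s,p,head):
    "shift in cm along tool axes and yaw to reach world p with tool-x heading head"
    R,h=frame(s); d=R.T@(np.array(p)-s["tcp_pos"])*100
    y=-((head-h+np.pi)%(2*np.pi)-np.pi); return d.round(2).tolist(),round(float(y),3)
def polar(p):
    d=np.array(p[:2])-NUT; return np.hypot(*d), (UH-np.arctan2(d[1],d[0])+np.pi)%(2*np.pi)-np.pi
def at(r,th,z):  # world point on handle at wrench angle th
    a=UH-th; return [NUT[0]+r*np.cos(a),NUT[1]+r*np.sin(a),z]
def brief(s): print(round(s["time"],2),s["tcp_pos"].round(4),"head",round(np.degrees(frame(s)[1]),1),"F",s["contact_force"].round(2),"gap",round(s["finger_gap"],3),"r,th",np.round(polar(s["tcp_pos"]),3))
E
cat > a.py <<'E'
from h import *; from bench import ctrl
s=ctrl.read_state(); brief(s); print(go(s,at(.263,0,.19),UH-np.pi/2))
E
python3 a.py
```

```text
0.93 [0.3824 0.2432 0.2313] head 178.0 F [ 1.98  0.91 -0.03] gap 0.002 r,th [0.2   1.859]
([-14.79, -34.25, 4.12], 0.132)
```

play_rows --commands '[{"x":-14.8,"y":-34,"z":0,"yaw":0.13,"jaw":1},{"x":-14.8,"y":-34,"z":0,"yaw":0.13,"jaw":1},{"x":-14.8,"y":-34,"z":0,"yaw":0.13,"jaw":1},{"x":-14.8,"y":-34,"z":0,"yaw":0.13,"jaw":1},{"x":-14.8,"y":-34,"z":0,"yaw":0.13,"jaw":1},{"x":-14.8,"y":-34,"z":0,"yaw":0.13,"jaw":1},{"x":-14.8,"y":-34,"z":0,"yaw":0.13,"jaw":1},{"x":-14.8,"y":-34,"z":0,"yaw":0.13,"jaw":1},{"x":-14.8,"y":-34,"z":0,"yaw":0.13,"jaw":1},{"x":-14.8,"y":-34,"z":0,"yaw":0.13,"jaw":1}]'

```text
time: 1.77
tcp_pos: [0.5212, -0.104, 0.2304]
orientation: [0.082, 0.997, -0.001, -0.001]
contact_force: [0.4, -0.0, 0.1]
finger_gap: -0.003
```

```bash
python3 a.py
```

```text
1.77 [ 0.5212 -0.104   0.2304] head 170.6 F [ 0.4  -0.04  0.07] gap -0.003 r,th [ 0.262 -0.012]
([0.31, -0.07, 4.04], 0.004)
```

play_rows --commands '[{"x":0.3,"y":-0.4,"z":3,"yaw":0,"jaw":1},{"x":0.3,"y":-0.4,"z":6,"yaw":0,"jaw":1},{"x":0.3,"y":-0.4,"z":7,"yaw":0,"jaw":1},{"x":0.3,"y":-0.4,"z":7.6,"yaw":0,"jaw":1},{"x":0.3,"y":-0.4,"z":8.2,"yaw":0,"jaw":1},{"x":0.3,"y":-0.4,"z":8.8,"yaw":0,"jaw":1},{"x":0.3,"y":-0.4,"z":9.4,"yaw":0,"jaw":1},{"x":0.3,"y":-0.4,"z":10,"yaw":0,"jaw":1},{"x":0.3,"y":-0.4,"z":10.4,"yaw":0,"jaw":1},{"x":0.3,"y":-0.4,"z":10.8,"yaw":0,"jaw":1}]'

```text
time: 2.6
tcp_pos: [0.516, -0.107, 0.1255]
orientation: [0.079, 0.997, -0.004, -0.001]
contact_force: [-2.6, -29.4, 4.9]
finger_gap: 0.0
```

```bash
python3 a.py
```

```text
2.6 [ 0.516  -0.107   0.1255] head 170.9 F [ -2.64 -29.4    4.93] gap 0.0 r,th [0.266 0.006]
([-0.15, 0.25, -6.45], 0.01)
```

The sideways force is unexpectedly 29 N, so I'll back off straight up and look.

play_rows --commands '[{"x":0,"y":-0.5,"z":-0.5,"yaw":0,"jaw":1},{"x":0,"y":-0.7,"z":-2,"yaw":0,"jaw":1},{"x":0,"y":-0.7,"z":-5,"yaw":0,"jaw":1},{"x":0,"y":-0.7,"z":-9,"yaw":0,"jaw":1},{"x":0,"y":-0.7,"z":-11,"yaw":0,"jaw":1},{"x":0,"y":-0.7,"z":-11,"yaw":0,"jaw":1}]'

```text
time: 3.1
tcp_pos: [0.5187, -0.1091, 0.2402]
orientation: [0.079, 0.997, 0.0, 0.005]
contact_force: [0.8, -0.2, -0.2]
finger_gap: 0.003
```

```bash
python3 a.py; python3 - <<'E'
from h import *; from bench import get_image
d=get_image("side"); cv2.imwrite("pics/s1.png",cv2.resize(d["image"][130:310,250:440,::-1],None,fx=3,fy=3)); 
P=pts(d); bz=.098
th=np.array([[0]])
X=P[...,:2]-NUT; r=X@np.array([np.cos(UH),np.sin(UH)]); l=X@np.array([-np.sin(UH),np.cos(UH)])
for a in range(150,300,6):
    m=(abs(l)<.021)&(r*1000>=a)&(r*1000<a+6)&(d["range_z"]>0)
    z=P[...,2][m]-bz; z=z[z<.1]
    if len(z): print(a,np.percentile(z*1000,[50,95]).round())
E
```

```text
3.1 [ 0.5187 -0.1091  0.2402] head 170.9 F [ 0.81 -0.23 -0.18] gap 0.003 r,th [ 0.268 -0.006]
([0.2, 0.46, 5.02], 0.01)
150 [ 3. 39.]
156 [ 3. 40.]
162 [32. 40.]
168 [28. 41.]
174 [34. 67.]
180 [31. 72.]
186 [74. 80.]
192 [ 4. 77.]
198 [18. 70.]
204 [28. 36.]
210 [31. 40.]
216 [19. 53.]
222 [45. 49.]
228 [43. 44.]
234 [38. 40.]
240 [ 2. 38.]
246 [ 2. 33.]
252 [24. 30.]
258 [ 2. 27.]
264 [ 0. 21.]
270 [ 1. 16.]
276 [-0. 10.]
282 [-0.  3.]
288 [1. 3.]
294 [0. 2.]
```

View pics/s1.png

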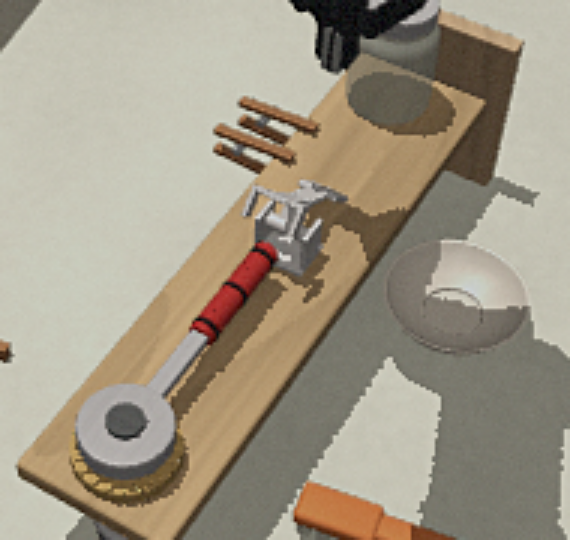

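The picture and depth show the fork raised: tines about 80 mm above the board at r≈186 mm, with the paddle sloping down. The latch is therefore near its stop, and the sideways force was wedging against it. Next is the grip.

```bash
cat > b.py <<'E'
import sys; from h import *; from bench import ctrl
s=ctrl.read_state(); brief(s); r,th,z=map(float,sys.argv[1:4]); print(go(s,at(r,th,z),UH-np.pi/2-th))
E
python3 b.py .113 0 .24
```

```text
3.15 [ 0.5175 -0.1089  0.2374] head 170.9 F [ 0.61 -0.85 -1.47] gap -0.002 r,th [ 0.268 -0.001]
([-0.12, 15.46, -0.23], 0.009)
```

play_rows --commands '[{"x":-0.1,"y":4,"z":0,"yaw":0,"jaw":0.3},{"x":-0.1,"y":8,"z":0,"yaw":0,"jaw":0.3},{"x":-0.1,"y":12,"z":0,"yaw":0,"jaw":0.3},{"x":-0.1,"y":15.5,"z":0,"yaw":0,"jaw":0.3},{"x":-0.1,"y":15.5,"z":0,"yaw":0,"jaw":0.3},{"x":-0.1,"y":15.5,"z":0,"yaw":0,"jaw":0.3},{"x":-0.1,"y":15.5,"z":0,"yaw":0,"jaw":0.3},{"x":-0.1,"y":15.5,"z":0,"yaw":0,"jaw":0.3}]'

```text
time: 3.82
tcp_pos: [0.5408, 0.043, 0.2332]
orientation: [0.08, 0.997, -0.0, -0.0]
contact_force: [0.5, -0.0, -0.4]
finger_gap: 0.349
```

```bash
python3 b.py .113 0 .108; python3 - <<'E'
from h import *; from bench import ctrl,get_image
s=ctrl.read_state(); d=get_image("wrist"); cv2.imwrite("pics/w1.png",d["image"][:,:,::-1])
m=red(d)&(d["range_z"]>0); v,u=np.nonzero(m); z=d["range_z"][m]; K=d["camera_matrix"]; H=d["hand_eye"]
c=np.stack([(u-K[0,2])/K[0,0]*z,(v-K[1,2])/K[1,1]*z,z],-1)@H[:3,:3].T+H[:3,3]
R,_=frame(s); w=c@R.T+s["tcp_pos"]; w=w[(w[:,2]>.1)&(w[:,2]<.15)]; print(len(w),w.mean(0),w.min(0),w.max(0)); 
c=c[(abs(c[:,1])<.03)]; print("tool x of red near TCP",np.percentile(c[:,0],[2,50,98]), np.polyfit(w[:,1],w[:,0],1))
E
```

```text
3.82 [0.5408 0.043  0.2332] head 170.8 F [ 0.52 -0.   -0.35] gap 0.349 r,th [0.114 0.019]
([-0.23, 0.1, 12.52], 0.008)
2511 [0.54089507 0.02034388 0.13484301] [ 0.52533448 -0.02326512  0.12790784] [0.55733611 0.06968886 0.13860172]
tool x of red near TCP [-0.01245205 -0.00376672  0.00471226] [0.16571926 0.5375237 ]
```

View pics/w1.png

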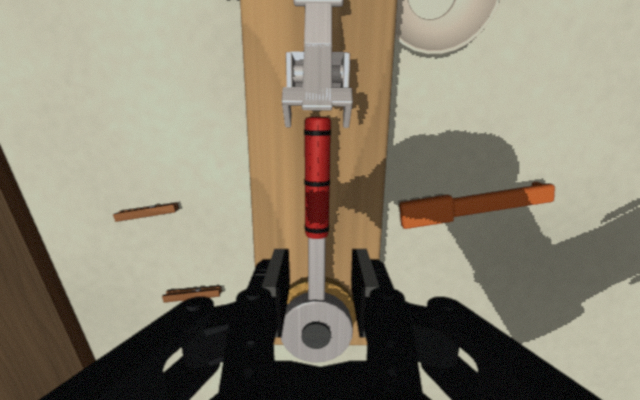

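The wrist view shows the bar midway between the open jaws, 4 mm to the tool's −x, with the fork clear. I'll refine the nut to (0.564, 0.157) and descend.

play_rows --commands '[{"x":-0.4,"y":0,"z":3,"yaw":0.02,"jaw":0.3},{"x":-0.4,"y":0,"z":6,"yaw":0.02,"jaw":0.3},{"x":-0.4,"y":0,"z":8.5,"yaw":0.02,"jaw":0.3},{"x":-0.4,"y":0,"z":10,"yaw":0.02,"jaw":0.3},{"x":-0.4,"y":0,"z":11.5,"yaw":0.02,"jaw":0.3},{"x":-0.4,"y":0,"z":12.5,"yaw":0.02,"jaw":0.3},{"x":-0.4,"y":0,"z":12.5,"yaw":0.02,"jaw":0.4},{"x":-0.4,"y":0,"z":12.5,"yaw":0.02,"jaw":0.4}]'

```text
time: 4.53
tcp_pos: [0.5451, 0.0422, 0.1084]
orientation: [0.09, 0.996, -0.0, -0.0]
contact_force: [1.1, 0.5, 0.5]
finger_gap: 0.302
```

```bash
sed -i 's/NUT=np.array(\[.562,.155\])/NUT=np.array([.564,.157])/' h.py
cat > c.py <<'E'
# rows for stroke: target handle angles list, r, z
import sys; from h import *; from bench import ctrl
s=ctrl.read_state(); brief(s); R,h=frame(s); a,b,n=float(sys.argv[1]),float(sys.argv[2]),int(sys.argv[3])
for th in np.linspace(a,b,n+1)[1:]: print(round(th,3),go(s,at(.115,th,.108),UH-np.pi/2-th))
E
python3 c.py 0 .9 10
```

```text
4.53 [0.5451 0.0422 0.1084] head 169.6 F [1.13 0.5  0.48] gap 0.302 r,th [ 0.116 -0.005]
0.09 ([1.09, 0.17, 0.04], 0.077)
0.18 ([2.12, 0.29, 0.04], 0.167)
0.27 ([3.13, 0.51, 0.04], 0.257)
0.36 ([4.11, 0.82, 0.04], 0.347)
0.45 ([5.07, 1.21, 0.04], 0.437)
0.54 ([5.99, 1.69, 0.04], 0.527)
0.63 ([6.86, 2.25, 0.04], 0.617)
0.72 ([7.67, 2.89, 0.04], 0.707)
0.81 ([8.43, 3.6, 0.04], 0.797)
0.9 ([9.12, 4.37, 0.04], 0.887)
```

play_rows --commands '[{"x":1.1,"y":0.15,"z":0,"yaw":0.08,"jaw":0.4},{"x":2.1,"y":0.3,"z":0,"yaw":0.17,"jaw":0.4},{"x":3.1,"y":0.5,"z":0,"yaw":0.26,"jaw":0.4},{"x":4.1,"y":0.8,"z":0,"yaw":0.35,"jaw":0.4},{"x":5.1,"y":1.2,"z":0,"yaw":0.44,"jaw":0.4},{"x":6.0,"y":1.7,"z":0,"yaw":0.53,"jaw":0.4},{"x":6.9,"y":2.25,"z":0,"yaw":0.62,"jaw":0.4},{"x":7.7,"y":2.9,"z":0,"yaw":0.71,"jaw":0.4},{"x":8.4,"y":3.6,"z":0,"yaw":0.8,"jaw":0.4},{"x":9.1,"y":4.4,"z":0,"yaw":0.89,"jaw":0.4}]'

```text
time: 5.37
tcp_pos: [0.4629, 0.1015, 0.1095]
orientation: [0.512, 0.859, -0.0, 0.0]
contact_force: [0.8, -5.6, 0.1]
finger_gap: 0.299
```

```bash
python3 c.py .9 1.35 6
```

```text
5.37 [0.4629 0.1015 0.1095] head 118.4 F [ 0.82 -5.6   0.13] gap 0.299 r,th [0.115 0.901]
0.975 ([0.85, 0.06, 0.15], 0.068)
1.05 ([1.71, 0.15, 0.14], 0.143)
1.125 ([2.56, 0.31, 0.14], 0.218)
1.2 ([3.39, 0.52, 0.14], 0.293)
1.275 ([4.21, 0.8, 0.14], 0.368)
1.35 ([5.0, 1.14, 0.14], 0.443)
```

play_rows --commands '[{"x":0.9,"y":0.05,"z":0.1,"yaw":0.07,"jaw":0.4},{"x":1.7,"y":0.15,"z":0.1,"yaw":0.14,"jaw":0.4},{"x":2.5,"y":0.3,"z":0.1,"yaw":0.22,"jaw":0.4},{"x":3.4,"y":0.5,"z":0.1,"yaw":0.29,"jaw":0.4},{"x":4.2,"y":0.8,"z":0.1,"yaw":0.37,"jaw":0.4},{"x":5.0,"y":1.1,"z":0.1,"yaw":0.44,"jaw":0.4},{"x":5.0,"y":1.1,"z":0.1,"yaw":0.44,"jaw":0.4},{"x":5.0,"y":1.1,"z":0.1,"yaw":0.44,"jaw":0.4}]'

```text
time: 6.03
tcp_pos: [0.4493, 0.1517, 0.1083]
orientation: [0.684, 0.729, 0.001, 0.0]
contact_force: [-0.3, -2.1, 1.7]
finger_gap: 0.297
```

```bash
python3 c.py 1.35 .45 10; python3 - <<'E'
from h import *; from bench import get_image
d=get_image("side"); cv2.imwrite("pics/s2.png",cv2.resize(d["image"][170:370,200:440,::-1],None,fx=3,fy=3))
E
```

```text
6.03 [0.4493 0.1517 0.1083] head 93.6 F [-0.28 -2.08  1.72] gap 0.297 r,th [0.115 1.357]
1.26 ([-1.11, 0.01, 0.02], -0.079)
1.17 ([-2.14, 0.14, 0.02], -0.169)
1.08 ([-3.15, 0.36, 0.02], -0.259)
0.99 ([-4.13, 0.67, 0.02], -0.349)
0.9 ([-5.09, 1.07, 0.02], -0.439)
0.81 ([-6.01, 1.55, 0.02], -0.529)
0.72 ([-6.87, 2.11, 0.02], -0.619)
0.63 ([-7.69, 2.75, 0.02], -0.709)
0.54 ([-8.44, 3.46, 0.02], -0.799)
0.45 ([-9.13, 4.23, 0.02], -0.889)
```

View pics/s2.png

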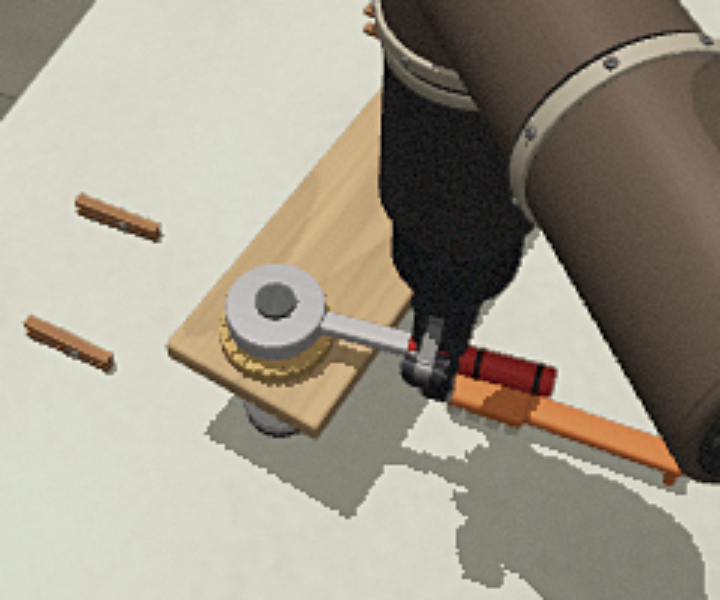

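The handle has swung to about 1.33 rad with the foot visible below the shelf, and nothing else was disturbed. I'll swing it back.

play_rows --commands '[{"x":-1.1,"y":0,"z":0,"yaw":-0.08,"jaw":0.4},{"x":-2.1,"y":0.15,"z":0,"yaw":-0.17,"jaw":0.4},{"x":-3.15,"y":0.35,"z":0,"yaw":-0.26,"jaw":0.4},{"x":-4.15,"y":0.7,"z":0,"yaw":-0.35,"jaw":0.4},{"x":-5.1,"y":1.1,"z":0,"yaw":-0.44,"jaw":0.4},{"x":-6.0,"y":1.55,"z":0,"yaw":-0.53,"jaw":0.4},{"x":-6.9,"y":2.1,"z":0,"yaw":-0.62,"jaw":0.4},{"x":-7.7,"y":2.75,"z":0,"yaw":-0.71,"jaw":0.4},{"x":-8.45,"y":3.45,"z":0,"yaw":-0.8,"jaw":0.4},{"x":-9.1,"y":4.2,"z":0,"yaw":-0.89,"jaw":0.4}]'

```text
time: 6.92
tcp_pos: [0.4975, 0.063, 0.1079]
orientation: [0.302, 0.953, 0.001, 0.001]
contact_force: [0.0, 1.5, 0.7]
finger_gap: 0.298
```

```bash
python3 c.py .45 -.02 6
```

```text
6.92 [0.4975 0.063  0.1079] head 144.8 F [0.03 1.48 0.66] gap 0.298 r,th [0.115 0.448]
0.372 ([-0.87, 0.04, -0.01], -0.074)
0.293 ([-1.77, 0.14, -0.01], -0.152)
0.215 ([-2.65, 0.32, -0.01], -0.231)
0.137 ([-3.52, 0.56, -0.0], -0.309)
0.058 ([-4.37, 0.86, -0.0], -0.387)
-0.02 ([-5.19, 1.24, -0.0], -0.466)
```

play_rows --commands '[{"x":-0.9,"y":0.05,"z":0,"yaw":-0.07,"jaw":0.4},{"x":-1.8,"y":0.15,"z":0,"yaw":-0.15,"jaw":0.4},{"x":-2.6,"y":0.3,"z":0,"yaw":-0.23,"jaw":0.4},{"x":-3.5,"y":0.55,"z":0,"yaw":-0.31,"jaw":0.4},{"x":-4.3,"y":0.85,"z":0,"yaw":-0.38,"jaw":0.4},{"x":-5.0,"y":1.15,"z":0,"yaw":-0.45,"jaw":0.4},{"x":-5.0,"y":1.15,"z":0,"yaw":-0.45,"jaw":0.4}]'

```text
time: 7.5
tcp_pos: [0.5456, 0.0433, 0.1077]
orientation: [0.083, 0.997, 0.0, 0.001]
contact_force: [0.8, -0.0, -0.2]
finger_gap: 0.302
```

```bash
python3 c.py 0 .7 9
```

```text
7.5 [0.5456 0.0433 0.1077] head 170.5 F [ 0.81 -0.03 -0.16] gap 0.302 r,th [ 0.115 -0.008]
0.078 ([0.98, 0.05, -0.03], 0.08)
0.156 ([1.87, 0.16, -0.04], 0.158)
0.233 ([2.75, 0.33, -0.04], 0.236)
0.311 ([3.61, 0.58, -0.04], 0.314)
0.389 ([4.45, 0.89, -0.04], 0.391)
0.467 ([5.26, 1.26, -0.04], 0.469)
0.544 ([6.04, 1.69, -0.04], 0.547)
0.622 ([6.79, 2.19, -0.04], 0.625)
0.7 ([7.49, 2.74, -0.04], 0.702)
```

play_rows --commands '[{"x":1.0,"y":0.05,"z":0,"yaw":0.08,"jaw":0.4},{"x":1.9,"y":0.15,"z":0,"yaw":0.16,"jaw":0.4},{"x":2.75,"y":0.33,"z":0,"yaw":0.24,"jaw":0.4},{"x":3.6,"y":0.58,"z":0,"yaw":0.31,"jaw":0.4},{"x":4.45,"y":0.9,"z":0,"yaw":0.39,"jaw":0.4},{"x":5.25,"y":1.25,"z":0,"yaw":0.47,"jaw":0.4},{"x":6.05,"y":1.7,"z":0,"yaw":0.55,"jaw":0.4},{"x":6.05,"y":1.7,"z":0,"yaw":0.55,"jaw":0.4}]'

```text
time: 8.17
tcp_pos: [0.4867, 0.071, 0.1078]
orientation: [0.354, 0.935, 0.001, 0.001]
contact_force: [0.8, -1.4, -0.3]
finger_gap: 0.298
```

```bash
cat >> c.py <<'E'
print("drive force",round(-float(s["contact_force"]@R[:,0]),2))
E
python3 c.py .55 .75 5
```

```text
8.17 [0.4867 0.071  0.1078] head 138.5 F [ 0.78 -1.37 -0.31] gap 0.298 r,th [0.116 0.564]
0.59 ([0.3, 0.07, -0.02], 0.034)
0.63 ([0.76, 0.1, -0.02], 0.074)
0.67 ([1.22, 0.14, -0.02], 0.114)
0.71 ([1.67, 0.2, -0.02], 0.154)
0.75 ([2.12, 0.28, -0.02], 0.194)
drive force 1.49
```

play_rows --commands '[{"x":0.45,"y":0.05,"z":0,"yaw":0.04,"jaw":0.4},{"x":0.9,"y":0.1,"z":0,"yaw":0.08,"jaw":0.4},{"x":1.3,"y":0.15,"z":0,"yaw":0.12,"jaw":0.4},{"x":1.7,"y":0.2,"z":0,"yaw":0.16,"jaw":0.4},{"x":2.1,"y":0.28,"z":0,"yaw":0.2,"jaw":0.4}]'

```text
time: 8.58
tcp_pos: [0.4731, 0.0857, 0.1076]
orientation: [0.444, 0.896, -0.0, 0.0]
contact_force: [-0.1, -4.2, 2.2]
finger_gap: 0.296
```

```bash
python3 c.py .75 .95 5
```

```text
8.58 [0.4731 0.0857 0.1076] head 127.3 F [-0.05 -4.24  2.15] gap 0.296 r,th [0.116 0.738]
0.79 ([0.6, 0.06, -0.04], 0.038)
0.83 ([1.06, 0.09, -0.04], 0.078)
0.87 ([1.52, 0.14, -0.04], 0.118)
0.91 ([1.97, 0.2, -0.04], 0.158)
0.95 ([2.43, 0.28, -0.04], 0.198)
drive force 3.34
```

play_rows --commands '[{"x":0.6,"y":0.06,"z":0,"yaw":0.04,"jaw":0.4},{"x":1.05,"y":0.1,"z":0,"yaw":0.08,"jaw":0.4},{"x":1.5,"y":0.14,"z":0,"yaw":0.12,"jaw":0.4},{"x":1.95,"y":0.2,"z":0,"yaw":0.16,"jaw":0.4},{"x":2.4,"y":0.28,"z":0,"yaw":0.2,"jaw":0.4}]'

```text
time: 9.0
tcp_pos: [0.4603, 0.1062, 0.1074]
orientation: [0.531, 0.847, -0.001, -0.0]
contact_force: [-0.7, -4.8, 1.3]
finger_gap: 0.301
```

```bash
python3 c.py .95 1.15 5
```

```text
9.0 [0.4603 0.1062 0.1074] head 115.8 F [-0.75 -4.83  1.33] gap 0.301 r,th [0.115 0.948]
0.99 ([0.49, 0.06, -0.06], 0.038)
1.03 ([0.95, 0.08, -0.06], 0.078)
1.07 ([1.41, 0.13, -0.06], 0.118)
1.11 ([1.86, 0.19, -0.06], 0.158)
1.15 ([2.31, 0.27, -0.06], 0.198)
drive force 4.02
```

play_rows --commands '[{"x":0.5,"y":0.06,"z":0,"yaw":0.04,"jaw":0.4},{"x":0.95,"y":0.1,"z":0,"yaw":0.08,"jaw":0.4},{"x":1.4,"y":0.14,"z":0,"yaw":0.12,"jaw":0.4},{"x":1.85,"y":0.2,"z":0,"yaw":0.16,"jaw":0.4}]'

```text
time: 9.33
tcp_pos: [0.4537, 0.1236, 0.1072]
orientation: [0.597, 0.802, -0.001, -0.0]
contact_force: [-1.8, -4.8, 1.1]
finger_gap: 0.298
```

```bash
python3 c.py 1.11 1.35 6
```

```text
9.33 [0.4537 0.1236 0.1072] head 106.7 F [-1.83 -4.78  1.14] gap 0.298 r,th [0.115 1.109]
1.15 ([0.48, 0.03, -0.08], 0.038)
1.19 ([0.94, 0.06, -0.08], 0.078)
1.23 ([1.39, 0.1, -0.08], 0.118)
1.27 ([1.85, 0.17, -0.08], 0.158)
1.31 ([2.3, 0.25, -0.08], 0.198)
1.35 ([2.75, 0.35, -0.09], 0.238)
drive force 4.06
```

Still free-running, since the force isn't rising. I'll finish this stroke.

play_rows --commands '[{"x":0.5,"y":0.04,"z":0,"yaw":0.04,"jaw":0.4},{"x":0.95,"y":0.06,"z":0,"yaw":0.08,"jaw":0.4},{"x":1.4,"y":0.1,"z":0,"yaw":0.12,"jaw":0.4},{"x":1.85,"y":0.17,"z":0,"yaw":0.16,"jaw":0.4},{"x":2.3,"y":0.25,"z":0,"yaw":0.2,"jaw":0.4},{"x":2.75,"y":0.35,"z":0,"yaw":0.24,"jaw":0.4}]'

```text
time: 9.83
tcp_pos: [0.4487, 0.1505, 0.107]
orientation: [0.689, 0.725, -0.002, -0.0]
contact_force: [-1.4, -6.5, 3.4]
finger_gap: 0.304
```

```bash
python3 c.py 1.35 .45 10
```

```text
9.83 [0.4487 0.1505 0.107 ] head 92.9 F [-1.41 -6.54  3.44] gap 0.304 r,th [0.115 1.346]
1.26 ([-0.99, 0.09, -0.1], -0.092)
1.17 ([-2.01, 0.23, -0.1], -0.182)
1.08 ([-3.02, 0.47, -0.09], -0.272)
0.99 ([-4.0, 0.79, -0.09], -0.362)
0.9 ([-4.95, 1.2, -0.09], -0.452)
0.81 ([-5.86, 1.69, -0.09], -0.542)
0.72 ([-6.72, 2.27, -0.09], -0.632)
0.63 ([-7.53, 2.91, -0.09], -0.722)
0.54 ([-8.28, 3.63, -0.09], -0.812)
0.45 ([-8.95, 4.41, -0.09], -0.902)
drive force 6.47
```

The force rose to 6.5 N. I'll hold still and take static readings to tell stiffening from noise.

play_rows --commands '[{"x":0,"y":0,"z":0,"yaw":0,"jaw":0.4},{"x":0,"y":0,"z":0,"yaw":0,"jaw":0.4},{"x":0,"y":0,"z":0,"yaw":0,"jaw":0.4},{"x":0,"y":0,"z":0,"yaw":0,"jaw":0.4}]'

```text
time: 10.17
tcp_pos: [0.4492, 0.1511, 0.107]
orientation: [0.688, 0.726, -0.001, -0.0]
contact_force: [-3.5, -3.0, 1.2]
finger_gap: 0.304
```

```bash
cat > f.py <<'E'
from h import *; from bench import ctrl,get_image
v=[]
for i in range(5):
    s=ctrl.read_state(); v.append(-s["contact_force"]@frame(s)[0][:,0]); d=get_image("side")
print("static drive",np.round(v,2))
import time; cv2.imwrite(f"pics/f{int(time.time())%1000}.png",cv2.resize(d["image"][270:330,240:340,::-1],None,fx=6,fy=6,interpolation=cv2.INTER_CUBIC))
E
python3 f.py; python3 c.py 1.35 .45 10; ls pics
```

```text
static drive [2.82 3.72 3.86 3.29 3.69]
10.42 [0.4492 0.151  0.107 ] head 93.0 F [-3.34 -3.43  2.26] gap 0.303 r,th [0.115 1.351]
1.26 ([-1.04, 0.04, -0.1], -0.09)
1.17 ([-2.07, 0.18, -0.1], -0.18)
1.08 ([-3.07, 0.41, -0.1], -0.27)
0.99 ([-4.06, 0.73, -0.1], -0.36)
0.9 ([-5.01, 1.14, -0.1], -0.45)
0.81 ([-5.92, 1.63, -0.1], -0.54)
0.72 ([-6.78, 2.2, -0.1], -0.63)
0.63 ([-7.59, 2.85, -0.1], -0.72)
0.54 ([-8.34, 3.56, -0.1], -0.81)
0.45 ([-9.02, 4.34, -0.1], -0.9)
drive force 3.25
f913.png
s1.png
s2.png
side0.png
top0.png
w1.png
```

play_rows --commands '[{"x":-1.05,"y":0.05,"z":0,"yaw":-0.09,"jaw":0.4},{"x":-2.05,"y":0.18,"z":0,"yaw":-0.18,"jaw":0.4},{"x":-3.05,"y":0.4,"z":0,"yaw":-0.27,"jaw":0.4},{"x":-4.05,"y":0.73,"z":0,"yaw":-0.36,"jaw":0.4},{"x":-5.0,"y":1.15,"z":0,"yaw":-0.45,"jaw":0.4},{"x":-5.9,"y":1.63,"z":0,"yaw":-0.54,"jaw":0.4},{"x":-6.8,"y":2.2,"z":0,"yaw":-0.63,"jaw":0.4},{"x":-7.6,"y":2.85,"z":0,"yaw":-0.72,"jaw":0.4},{"x":-8.35,"y":3.55,"z":0,"yaw":-0.81,"jaw":0.4},{"x":-9.0,"y":4.35,"z":0,"yaw":-0.9,"jaw":0.4}]'

```text
time: 11.25
tcp_pos: [0.4991, 0.0645, 0.1077]
orientation: [0.302, 0.953, 0.001, 0.001]
contact_force: [-0.8, 1.7, 1.0]
finger_gap: 0.297
```

```bash
python3 c.py .45 .0 6
```

```text
11.25 [0.4991 0.0645 0.1077] head 144.9 F [-0.84  1.74  1.01] gap 0.297 r,th [0.113 0.444]
0.375 ([-0.79, -0.17, -0.03], -0.07)
0.3 ([-1.65, -0.08, -0.03], -0.145)
0.225 ([-2.49, 0.08, -0.03], -0.22)
0.15 ([-3.33, 0.3, -0.03], -0.295)
0.075 ([-4.14, 0.58, -0.02], -0.37)
0.0 ([-4.93, 0.92, -0.02], -0.445)
drive force -1.68
```

View pics/f913.png

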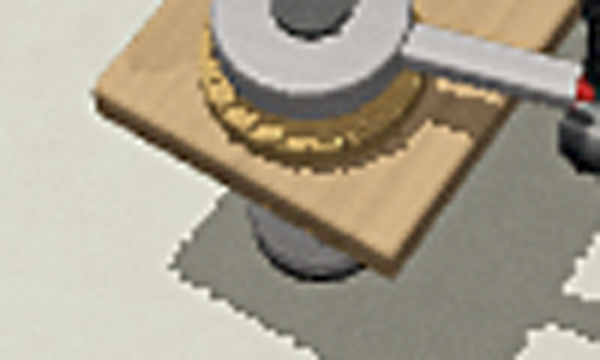

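The crop shows the sole rim's lowest point at about pixel (292.5, 316.3). I'll check this against the projected rim circle while returning the handle.

```bash
python3 - <<'E'
from h import *
d=dict(np.load("side0.npz")); K,T=d["camera_matrix"],d["world_to_cam"]
a=np.linspace(0,2*np.pi,721)
for z in(0,.002,.004,.006,.012):
    p=np.c_[NUT[0]+.026*np.cos(a),NUT[1]+.026*np.sin(a),a*0+z]@T[:3,:3].T+T[:3,3]; q=p@K.T; q=q[:,:2]/q[:,2:]; i=q[:,1].argmax(); print(z,q[i].round(1))
E
```

```text
0 [292.7 316.8]
0.002 [292.7 316.3]
0.004 [292.6 315.8]
0.006 [292.6 315.4]
0.012 [292.5 313.9]
```

play_rows --commands '[{"x":-0.8,"y":-0.1,"z":0,"yaw":-0.07,"jaw":0.4},{"x":-1.65,"y":-0.08,"z":0,"yaw":-0.145,"jaw":0.4},{"x":-2.5,"y":0.08,"z":0,"yaw":-0.22,"jaw":0.4},{"x":-3.3,"y":0.3,"z":0,"yaw":-0.295,"jaw":0.4},{"x":-4.1,"y":0.58,"z":0,"yaw":-0.37,"jaw":0.4},{"x":-4.9,"y":0.9,"z":0,"yaw":-0.445,"jaw":0.4},{"x":-4.9,"y":0.9,"z":0,"yaw":-0.445,"jaw":0.4}]'

```text
time: 11.83
tcp_pos: [0.5452, 0.0434, 0.1075]
orientation: [0.085, 0.996, 0.0, 0.001]
contact_force: [-0.3, 0.5, 0.5]
finger_gap: 0.3
```

```bash
python3 c.py 0 .36 9
```

```text
11.83 [0.5452 0.0434 0.1075] head 170.3 F [-0.26  0.52  0.49] gap 0.3 r,th [ 0.115 -0.004]
0.04 ([0.51, 0.02, -0.05], 0.038)
0.08 ([0.96, 0.05, -0.05], 0.078)
0.12 ([1.42, 0.1, -0.05], 0.118)
0.16 ([1.88, 0.16, -0.05], 0.158)
0.2 ([2.33, 0.24, -0.05], 0.198)
0.24 ([2.78, 0.34, -0.05], 0.238)
0.28 ([3.22, 0.46, -0.06], 0.278)
0.32 ([3.66, 0.59, -0.06], 0.318)
0.36 ([4.1, 0.75, -0.06], 0.358)
drive force -0.34
```

The sole is within a few mm of the top. I'll drive in small steps, watching force.

play_rows --commands '[{"x":0.5,"y":0,"z":0,"yaw":0.04,"jaw":0.4},{"x":0.95,"y":0.05,"z":0,"yaw":0.08,"jaw":0.4},{"x":1.4,"y":0.1,"z":0,"yaw":0.12,"jaw":0.4},{"x":1.9,"y":0.16,"z":0,"yaw":0.16,"jaw":0.4},{"x":2.3,"y":0.24,"z":0,"yaw":0.2,"jaw":0.4}]'

```text
time: 12.25
tcp_pos: [0.5209, 0.05, 0.1075]
orientation: [0.188, 0.982, 0.0, 0.001]
contact_force: [0.6, -0.1, -1.1]
finger_gap: 0.302
```

```bash
python3 c.py .2 .36 4
```

```text
12.25 [0.5209 0.05   0.1075] head 158.3 F [ 0.6  -0.06 -1.06] gap 0.302 r,th [0.115 0.215]
0.24 ([0.29, 0.05, -0.05], 0.03)
0.28 ([0.75, 0.07, -0.05], 0.07)
0.32 ([1.21, 0.11, -0.05], 0.11)
0.36 ([1.66, 0.17, -0.05], 0.15)
drive force 0.58
```

play_rows --commands '[{"x":0.3,"y":0.05,"z":0,"yaw":0.03,"jaw":0.4},{"x":0.6,"y":0.06,"z":0,"yaw":0.055,"jaw":0.4},{"x":0.9,"y":0.08,"z":0,"yaw":0.08,"jaw":0.4},{"x":1.2,"y":0.11,"z":0,"yaw":0.11,"jaw":0.4}]'

```text
time: 12.58
tcp_pos: [0.5103, 0.0553, 0.1076]
orientation: [0.241, 0.97, 0.0, 0.001]
contact_force: [-0.3, 0.3, -0.9]
finger_gap: 0.303
```

```bash
python3 c.py .32 .44 4; python3 f.py
```

```text
12.58 [0.5103 0.0553 0.1076] head 152.1 F [-0.31  0.28 -0.86] gap 0.303 r,th [0.115 0.318]
0.35 ([0.36, 0.0, -0.04], 0.031)
0.38 ([0.71, 0.02, -0.04], 0.061)
0.41 ([1.05, 0.05, -0.04], 0.091)
0.44 ([1.4, 0.08, -0.04], 0.121)
drive force -0.41
static drive [-0.41 -0.5  -0.59  1.18 -0.41]
```

play_rows --commands '[{"x":0.35,"y":0,"z":0,"yaw":0.03,"jaw":0.4},{"x":0.7,"y":0.02,"z":0,"yaw":0.06,"jaw":0.4},{"x":1.05,"y":0.05,"z":0,"yaw":0.09,"jaw":0.4},{"x":1.4,"y":0.08,"z":0,"yaw":0.12,"jaw":0.4}]'

```text
time: 13.17
tcp_pos: [0.4992, 0.0623, 0.1076]
orientation: [0.298, 0.954, 0.0, 0.001]
contact_force: [5.3, -3.7, -2.9]
finger_gap: 0.301
```

```bash
python3 c.py .44 .56 4; python3 f.py
```

```text
13.17 [0.4992 0.0623 0.1076] head 145.3 F [ 5.25 -3.69 -2.87] gap 0.301 r,th [0.115 0.432]
0.47 ([0.44, -0.02, -0.04], 0.032)
0.5 ([0.78, -0.0, -0.04], 0.062)
0.53 ([1.13, 0.02, -0.05], 0.092)
0.56 ([1.47, 0.06, -0.05], 0.122)
drive force 6.42
static drive [6.42 3.05 3.43 4.81 4.33]
```

play_rows --commands '[{"x":0.2,"y":0,"z":0,"yaw":0.015,"jaw":0.4},{"x":0.4,"y":0,"z":0,"yaw":0.03,"jaw":0.4},{"x":0.6,"y":0,"z":0,"yaw":0.045,"jaw":0.4},{"x":0.8,"y":0,"z":0,"yaw":0.06,"jaw":0.4}]'

```text
time: 13.75
tcp_pos: [0.4924, 0.0669, 0.1076]
orientation: [0.326, 0.945, 0.0, 0.001]
contact_force: [5.6, -3.5, -0.9]
finger_gap: 0.302
```

```bash
python3 c.py .5 .56 2; sed -i 's/range(5)/range(8)/; s/print("static/print("mean",np.mean(v),"static/' f.py; python3 f.py
```

```text
13.75 [0.4924 0.0669 0.1076] head 141.9 F [ 5.6  -3.52 -0.95] gap 0.302 r,th [0.115 0.503]
0.53 ([0.31, 0.01, -0.04], 0.033)
0.56 ([0.65, 0.03, -0.05], 0.063)
drive force 6.58
mean 5.098900814252696 static drive [6.58 5.3  4.84 5.32 4.87 5.41 3.97 4.5 ]
```

play_rows --commands '[{"x":0.2,"y":0,"z":0,"yaw":0.02,"jaw":0.4},{"x":0.4,"y":0,"z":0,"yaw":0.04,"jaw":0.4},{"x":0.6,"y":0.02,"z":0,"yaw":0.06,"jaw":0.4},{"x":0.6,"y":0.02,"z":0,"yaw":0.06,"jaw":0.4}]'

```text
time: 14.48
tcp_pos: [0.4878, 0.0709, 0.1076]
orientation: [0.355, 0.935, 0.0, 0.001]
contact_force: [4.6, -4.1, -1.5]
finger_gap: 0.304
```

```bash
python3 f.py; python3 c.py .56 0 8
```

```text
mean 5.864045557671013 static drive [6.18 5.83 6.07 5.77 6.66 5.78 5.38 5.24]
14.88 [0.4878 0.0708 0.1075] head 138.5 F [ 5.23 -3.42 -1.06] gap 0.301 r,th [0.115 0.556]
0.49 ([-0.75, 0.03, -0.05], -0.066)
0.42 ([-1.56, 0.11, -0.05], -0.136)
0.35 ([-2.35, 0.25, -0.04], -0.206)
0.28 ([-3.13, 0.44, -0.04], -0.276)
0.21 ([-3.9, 0.69, -0.04], -0.346)
0.14 ([-4.64, 0.98, -0.04], -0.416)
0.07 ([-5.37, 1.34, -0.04], -0.486)
0.0 ([-6.07, 1.74, -0.04], -0.556)
drive force 6.18
```

The static force rises at about 14 N/rad, matching the stated 13, at about 0.25 rad past touch. The foot bears lightly, so I'll swing back to the parked position.

play_rows --commands '[{"x":-0.75,"y":0.03,"z":0,"yaw":-0.066,"jaw":0.4},{"x":-1.55,"y":0.1,"z":0,"yaw":-0.136,"jaw":0.4},{"x":-2.35,"y":0.25,"z":0,"yaw":-0.206,"jaw":0.4},{"x":-3.1,"y":0.44,"z":0,"yaw":-0.276,"jaw":0.4},{"x":-3.9,"y":0.7,"z":0,"yaw":-0.346,"jaw":0.4},{"x":-4.65,"y":1.0,"z":0,"yaw":-0.416,"jaw":0.4},{"x":-5.35,"y":1.35,"z":0,"yaw":-0.486,"jaw":0.4},{"x":-6.05,"y":1.75,"z":0,"yaw":-0.556,"jaw":0.4},{"x":-6.2,"y":1.8,"z":0,"yaw":-0.556,"jaw":0.4},{"x":-6.2,"y":1.8,"z":0,"yaw":-0.556,"jaw":0.4}]'

```text
time: 15.72
tcp_pos: [0.5452, 0.0431, 0.1069]
orientation: [0.086, 0.996, -0.0, -0.0]
contact_force: [0.1, 0.2, -0.4]
finger_gap: 0.301
```

```bash
python3 b.py .115 0 .24
```

```text
15.72 [0.5452 0.0431 0.1069] head 170.2 F [ 0.06  0.17 -0.38] gap 0.301 r,th [ 0.115 -0.005]
([0.07, 0.05, -13.31], -0.003)
```

play_rows --commands '[{"x":0.2,"y":0,"z":0,"yaw":0,"jaw":0.3},{"x":0.2,"y":0,"z":-0.5,"yaw":0,"jaw":0.2},{"x":0.2,"y":0,"z":-2,"yaw":0,"jaw":0.2},{"x":0.2,"y":0,"z":-5,"yaw":0,"jaw":0.2},{"x":0.2,"y":0,"z":-9,"yaw":0,"jaw":0.2},{"x":0.2,"y":0,"z":-13,"yaw":0,"jaw":0.2},{"x":0.2,"y":0,"z":-15,"yaw":0,"jaw":0.2},{"x":0.2,"y":0,"z":-15,"yaw":0,"jaw":0.2},{"x":0.2,"y":0,"z":-15,"yaw":0,"jaw":0.2}]'

```text
time: 16.47
tcp_pos: [0.5434, 0.0439, 0.2593]
orientation: [0.085, 0.996, 0.001, 0.002]
contact_force: [0.7, 0.2, -0.2]
finger_gap: 0.402
```

```bash
python3 - <<'E'
from h import *; from bench import ctrl,get_image
s=ctrl.read_state(); brief(s); d=get_image("wrist"); e=get_image("side"); 
a=cv2.resize(d["image"],(400,250)); b=cv2.resize(e["image"][90:345,200:440],(400,425)); cv2.imwrite("pics/end.png",np.hstack([np.vstack([a,np.zeros((175,400,3),np.uint8)]),b])[:,:,::-1])
m=red(d)&(d["range_z"]>0); v,u=np.nonzero(m); z=d["range_z"][m]; K=d["camera_matrix"]; H=d["hand_eye"]
c=np.stack([(u-K[0,2])/K[0,0]*z,(v-K[1,2])/K[1,1]*z,z],-1)@H[:3,:3].T+H[:3,3]
w=c@frame(s)[0].T+s["tcp_pos"]; w=w[(w[:,2]>.12)&(w[:,2]<.15)]; p=np.polyfit(w[:,1],w[:,0],1); print("bar angle off -y deg",np.degrees(np.arctan(p[0])),"handle rad",np.arctan(p[0])-np.deg2rad(9.63), polar(w.mean(0)))
P=pts(e); X=P[...,:2]-NUT; r=X@np.array([np.cos(UH),np.sin(UH)]); l=X@np.array([-np.sin(UH),np.cos(UH)]); q=P[...,2][(abs(l)<.025)&(r>.16)&(r<.2)&(P[...,2]<.19)]; print("fork top above board mm",(np.percentile(q,99)-.098)*1000)
E
```

```text
16.47 [0.5434 0.0439 0.2593] head 170.3 F [ 0.67  0.25 -0.19] gap 0.402 r,th [0.115 0.012]
bar angle off -y deg 9.817618553306904 handle rad 0.003274561493033956 (np.float64(0.13801943600679237), np.float64(0.00324928246170586))
fork top above board mm 80.03470610647379
```

View pics/end.png

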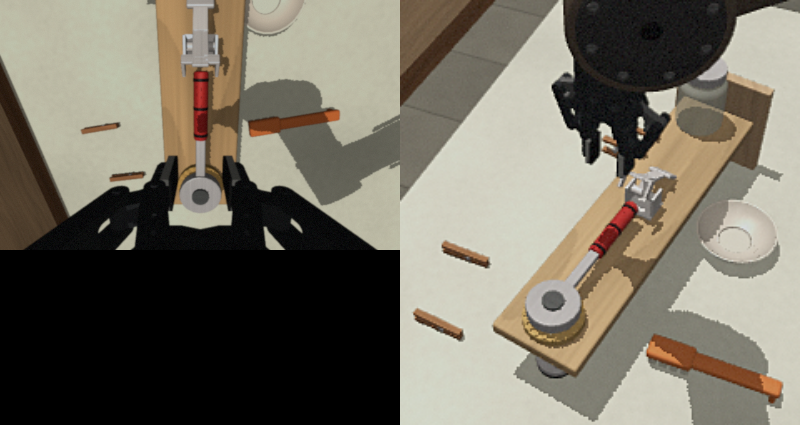

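The handle is at 0.003 rad, the fork is 80 mm up, the other things are where they were, and the gripper touches nothing. Handing in.

```bash
python3 -c "from bench import job; print(job.hand_in())"
```

```text
the job is handed in; nothing more can be done
None
```

I handed the job in at about 16.5 s: the foot is down on the dryer top, the fork is raised, and the handle is parked under it.

- **Latch:** I pressed the paddle down until the fork was fully raised. It still stood 80 mm above the board at the last look.
- **Foot:** It took two full swings and one partial swing. On the last swing the holding force rose from about 4.1 to 5.1 to 5.9 N, roughly 14 N per rad against the 13 given. I stopped about 0.25 rad past first touch, well under the 0.6 rad that counts as forcing.
- **Final state:** The handle measured 0.003 rad from parked. The gripper was clear above it, touching nothing, and the jar, dish, brush and clothespins looked unmoved.

**Checks that were less clean:**
- **Paddle press:** it ended with a brief 29 N sideways force on the closed fingertips as they wedged against the stopped paddle, so I backed off.
- **Force readings:** they were noisy by 1–2 N. A 6.5 N reading at the end of the second swing was unclear, so I relied on the force slope in the third.
- **Sole height:** the camera, before the last swing, placed it only to within about 2 mm.

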